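Lock a filter funnel onto the vacuum manifold

TASK

Fit the clean steel filter funnel from the tray onto the one free place of the three-place vacuum manifold: set its two lugs into the slots of the collar, press it down against the sprung filter screen, turn it clockwise (seen from above) as far as it goes and let it rise, so that the lugs sit locked in their notches like those of the two funnels beside it. The free head was screwed in by hand and its slots stand askew to the manifold, differently each time, so find them by feel or by sight and work gently: no hard shove on the collar, at the bottom of the slots or against the end stop, with the funnel kept upright and the glassware on the tray left where it stands.

Things in the scene. Friction and masses are not known exactly. Their poses are not given: they have to be found in the camera images.
- funnel: Loose steel filter funnel, 0.2 kg, standing upright: open cup, 56 mm across, 100 mm tall. Origin: centre of its underside, z up. Spigot 44 mm across up to z = 24 mm, a cone to 36 mm, then a straight wall to the rim: grip that, from above, at any angle round it.
- lugs (a point): Point on the funnel's axis 9 mm above its underside, level with its two lugs; axes as the funnel's. The lugs are small blocks, 6 mm wide and 6 mm high, that stick out of the spigot along +x and -x to 29 mm from the axis (a half turn gives the same funnel).
- manifold: Fixed steel vacuum manifold: a tube along its own y, 400 mm long, with three upright filter heads at y = +120, 0, -120 mm, small black-handled taps on the front (-x). Origin: on the bench under the middle head, z up. The heads at 0 and -120 carry locked funnels, tops 207 mm above the bench (the last has a knobbed lid, 234 mm); the one at +120 is free.
- free_place (a point): Centre of the rim of the free head's collar, 122 mm above the bench; axes parallel to the manifold's. Collar: steel cup, 60 mm outside, 47 mm bore, bevelled 1.5 mm. Two opposite J slots through its wall: open mouths in the rim, 10 mm wide (lugs fit within 3.5 degrees), near the manifold's +x and -x sides, but turned up to 0.5 rad (29 degrees) either way from them, differently each time.
- slot_floor (a point): Point on the free head's axis 15 mm below the rim, level with the hard floor of the slots. From its mouth each slot runs clockwise (from above) under a ledge 6 mm thick to a stop 43 degrees from the mouth's centre; before the stop its roof is 3 mm higher: the notch, centred 40 degrees from the mouth's centre. Lug centres: 9 to 12 mm below the rim to pass the ledge, 6 mm when locked.
- screen (a joint): Travel in m of the sprung screen, a 41 mm disc in the collar; 0 = up, its face 11 mm below the rim; grows as the funnel's underside presses it: 3.5 N to start, then 0.9 N per mm. 0.007: lugs clear the ledge (10 N); 0.010: lugs on the floor (12.5 N); 0.004: locked. Lugs that miss the mouths rest on the rim, underside 6 mm below it, screen still at 0.
- beaker: Small empty glass beaker, 75 mm wide, 88 mm tall, loose on the tray, a bystander. Origin: centre of its underside.
- flask: Glass conical flask, 67 mm wide at the foot, 108 mm tall, loose on the tray, a bystander. Origin: centre of its underside. Funnel, beaker and flask stand in a row along the tray, in any order, 110 to 140 mm apart.
Not all that is in view belongs to the job. What is shaped like the funnel but pink or yellow is not meant.

How it is judged (in metres and radians):
On the way, in this order (a step that is already met when the one before it is completed fails the run):
1. the funnel is lifted clear of the tray (height (world z) of funnel above 0.04 m), for 0.1 s.
2. the funnel stands in the free head and presses the screen down far enough for its lugs to pass the ledges (value of joint screen above 0.0066 m and horizontal distance between funnel and free_place below 0.004 m), for 0.1 s.
At the end, for the whole second after the job is handed in: The funnel is released and at rest in the free head, upright within 0.06 rad and within 4 mm of the head's axis, its underside 15 mm (13 to 17) below the collar's rim, held down by its lugs in the notches with the screen pressed in by 4 mm (2.6 to 5.4) (value of joint screen between 0.0026 and 0.0054 m and horizontal distance between funnel and free_place below 0.004 m and z of funnel in the frame of free_place between -0.017 and -0.013 m and angle between funnel's own z axis and vertical below 0.06 rad and linear speed of funnel below 0.01 m/s and contact force between the fingers and funnel below 0.1 N); the robot touches nothing.
It fails at once if the funnel is forced against the manifold with more than 40 N (hard on the rim, the slot floor or the end stop) (contact force between funnel and manifold above 40 N).
It fails at once if the funnel is tipped by more than about 30 degrees (angle between funnel's own z axis and vertical above 0.52 rad).
It fails at once if the beaker is shifted by more than 25 mm (distance of beaker from where it was at the start of the episode above 0.025 m).
It fails at once if the flask is shifted by more than 25 mm (distance of flask from where it was at the start of the episode above 0.025 m).
It also fails if it takes over 72 s, if anything falls off the work surface, if the arm or the gripper's body presses on something with over 40 N, if the wrist force passes 120 N, or if a joint passes its speed limit or range.

ROBOT

A 6-joint arm with a two-finger parallel gripper is mounted at the origin on a cart in front of the work surface, level with it; the furniture and walls round the work are solid. World frame = base frame: x ahead of the robot, y to its left, z up, the work surface at z = 0. Lengths are in mm, angles in rad, forces in N, time in s.
With the tool pointing down it reaches from about 275 to 1000 mm from the base axis. Payload 8.4 kg.
Tool frame: the origin (TCP) lies at the very end of the fingers, on their centre line; the grasp point (between the pads) lies 19 mm behind it; z points along the fingers, y is the direction in which the jaws open and shut (so a half turn about z gives the same grasp; the last joint's range is limited). The gripper opens to 85 mm and grips with 20 to 120 N. Pads are 22 mm wide; open, the fingers measure 114 mm over their backs; the gripper's body (76 mm by 85 mm) begins 54 mm behind the grasp point. The pads swing forward as they close: fully open they stand 13 mm farther back than shut.
Start: joints at [1.245, 0.353, 1.633, -0, 1.155, -0.002], TCP at [198.856, 592.524, 231.281] pointing down, gripper open.
Joint ranges: [-2.63, 2.63], [-0.92, 2.1], [0.06, 2.66], [-1.3, 4.44], [0, 2.69], [-3.02, 3.02]. Speed limits (rad/s): [2.22, 2.22, 2.79, 3.14, 3.14, 3.14].

INTERFACE

Orientations are given as [roll, pitch, yaw] about the fixed x, y, z axes, in that order (R = Rz(yaw) Ry(pitch) Rx(roll)).
In Python, from rig import r gives the robot as it stands.
- The arm moves only by the tool move_arm, never from a script. Its argument "increments" is a list of rows, each an object of numbers: "tx", "ty", "tz": the shift along the tool's x, y, z in cm; "rx", "ry", "rz": the turn, a rotation vector about the tool's x, y, z in degrees; "gripper": the gripper's target within -1 to 1 (fully open at 1, half-way at 0, shut at -1). A call has 1 to 12 rows; each row shifts and turns the commanded pose from where the row before left it, along the tool's axes as they then stand; what a row does not reach is not made up. A row lasts 1/10 s, in which the tool goes at most 50 mm and 8.59 degrees, less where a joint would pass 70% of its speed; a pose out of reach is approached as far as the arm can. A call is refused whole if a number of a shift passes 5 or a number of a turn 8.59, either way. A call with a gripper value outside its range is refused whole. The fingers move at their own pace and stop on an object; "squeeze" is the grip in N (left out, the last holds). Time passes only in rows, so rows that do not move let the fingers close. It gives the time, the measured TCP pose, the force and the opening at its end, in the units of the state.
- r.sense(): the state, without advancing time (a new reading comes with each control period).
- r.grab_frame(name): name is "side" or "top" or "wrist"; returns (picture, depth): 384x512x3 uint8, red, green, blue; 384x512 float32, mm along the optical axis (not along the pixel's ray), 0 where there is no reading.
- r.camera_model(name): a dict with "fx", "fy", "cx", "cy" (pixels), "R" (3x3) and "t" (3): a world point X has camera coordinates R X + t; the wrist camera has in their place "hand_eye" (4x4, takes a point from camera to tool coordinates, whose origin is the TCP and whose axes are the flange's). Camera axes: x right, y down, z forward; pixel columns grow to the right and rows downward; lengths in mm; the calibration is good to about 2 mm. A picture is of the moment at which its call begins: read the wrist's pose just before it. camera_model takes no time and is no camera call.
- r.sign_off(): hands the job in, once; it reports no verdict.
Trained networks look in the newest picture that a camera, given by its name, has taken for a name from the list of things; names that differ only in an ending like _2 or _b are one class to them, and where a whole thing is asked for, a point or a joint stands for the part that bears it (a point fixed in the world has none). Each returns a list of dicts, best first, with "confidence" (0 to 1); they miss things now and then, are a little off and sometimes report something else, mostly with a low value. They report only what shows in the picture. A call takes as long as a camera call. They do not tell look-alikes from the thing itself.
- r.cut_out(query, camera): "mask" (384x512 bool, what is visible of it) and "bbox" ([left, top, right, bottom] in pixels, round what is visible of it).
- r.place_of(query, camera): "location" ([row, column] in pixels: a listed point, or the origin of a listed thing).
The state is a dict: "clock": time; "qpos": joint angles; "qvel": joint speeds; "joint_efforts": joint torques, N m; "eef_pos": TCP position; "tcp_rot": TCP orientation; "contact_force": force on the tool from outside, world axes, zero at the start; "wrist_torque": the same for the moment, N m; "opening": opening from 0.0 (shut) to 1.0 (fully open).
Only numpy, scipy, OpenCV 4.12 (cv2) and the standard library are available. Lean on these libraries where they do the work, as an engineer would, in place of code of your own. Each camera call takes 0.05 s, during which the arm holds its last target. There are 200 camera calls.

## Working session

There is one attempt and no reset: what is moved stays moved. The work goes in short steps, Python scripts to look and compute and a tool call to move; the robot and the scene stay as the last step left them, time stands still between calls to the robot, and variables do not carry over. Pictures are saved under pics/ and viewed, about 8 in all and at most 12, crops included, and the job is handed in when it is done.

Besides the shell and the picture viewer there is one more tool, called after ">>>" in YAML: its name, and indented under it one key for each argument. move_arm: Moves the arm, as the interface text tells. Its arguments: {"type":"object","properties":{"increments":{"type":"array","items":{"type":"object","properties":{"tx":{"type":"number"},"ty":{"type":"number"},"tz":{"type":"number"},"rx":{"type":"number"},"ry":{"type":"number"},"rz":{"type":"number"},"gripper":{"type":"number"}}}},"squeeze":{"type":"number"}},"required":["increments"]}

```bash
mkdir -p pics; ls
cat > h.py <<'E'
import numpy as np, cv2
from rig import r
from scipy.spatial.transform import Rotation as Ro
def save(n,im,scale=1,crop=None):
    if crop: a,b,c,d=crop; im=im[b:d,a:c]
    cv2.imwrite('pics/'+n+'.png',cv2.cvtColor(cv2.resize(im,None,fx=scale,fy=scale,interpolation=cv2.INTER_CUBIC),cv2.COLOR_RGB2BGR))
def world(cam,d,s=None):
    m=r.camera_model(cam); v,u=np.mgrid[:384,:512]
    P=np.stack([(u-m['cx'])/m['fx']*d,(v-m['cy'])/m['fy']*d,d],-1).reshape(-1,3)
    if cam=='wrist':
        H=np.array(m['hand_eye']); s=s or r.sense()
        R=Ro.from_euler('xyz',s['tcp_rot']).as_matrix()
        P=(P@H[:3,:3].T+H[:3,3])@R.T+s['eef_pos']
    else: P=(P-np.array(m['t']))@np.array(m['R'])
    P=P.reshape(384,512,3); P[d==0]=np.nan; return P
E
python3 - <<'E'
from h import *
s=r.sense();print(s)
out=[]
for c in('side','top'):
    im,d=r.grab_frame(c); out.append(im); P=world(c,d); np.savez(c+'.npz',im=im,d=d,P=P)
    for q in('funnel','manifold','beaker','flask','free_place','lugs'):
        if q not in('free_place','lugs'):
            for o in r.cut_out(q,c)[:4]:
                p=P[o['mask']]; print(c,q,round(o['confidence'],2),o['bbox'],np.nanmedian(p,0).round(),np.nanmax(p[:,2]).round())
        else: print(c,q,[(round(o['confidence'],2),o['location']) for o in r.place_of(q,c)[:3]])
save('a',np.vstack(out),0.78)
E
```

```text
pics
{'clock': 0.0, 'qpos': array([ 1.24461261e+00,  3.53640758e-01,  1.63413388e+00,  7.07370614e-06,
        1.15521243e+00, -2.39803668e-03]), 'qvel': array([-0.00083063,  0.00102943, -0.00060729,  0.00039656, -0.00018213,
        0.00010432]), 'joint_efforts': array([ 1.48369359e-04, -6.05254984e+01, -3.42081606e+01,  4.15534828e-05,
        9.10969247e-03, -1.49040511e-05]), 'eef_pos': array([198.69160614, 592.07017955, 230.56641276]), 'tcp_rot': array([-3.14019826e+00, -9.81144602e-06,  2.81780411e+00]), 'contact_force': array([ 0.30672041,  0.45458097, -0.05118177]), 'wrist_torque': array([-0.02987235,  0.02771971, -0.00023574]), 'opening': 1.0021510776083593}
side funnel 0.9 [265.7, 308.9, 288.5, 331.9] [361. 609.  57.] 105.0
side funnel 0.86 [227.1, 240.8, 244.6, 263.4] [525. 420.  64.] 108.0
side funnel 0.69 [228.7, 141.1, 241.3, 162.0] [641. -13.  70.] 105.0
side funnel 0.56 [251.7, 151.4, 270.5, 176.1] [528.  21.  67.] 103.0
side manifold 0.58 [257.7, 68.0, 282.8, 153.0] [ 537. -246.  120.] 236.0
side beaker 0.85 [245.0, 212.9, 268.7, 239.9] [491. 283.  51.] 93.0
side fla
[... 223 characters left out ...]
9.4]), (0.63, [160.5, 238.8])]
top funnel 0.78 [173.3, 183.1, 193.6, 204.2] [528. 435.  60.] 106.0
top funnel 0.64 [115.8, 231.6, 140.6, 251.3] [359. 637.  61.] 107.0
top funnel 0.61 [291.8, 182.6, 309.4, 199.1] [535.  -0.  49.] 103.0
top funnel 0.55 [288.3, 212.3, 306.8, 227.5] [419.  10.  48.] 104.0
top manifold 0.95 [319.6, 161.0, 437.1, 198.2] [ 537. -269.  120.] 239.0
top beaker 0.93 [207.5, 189.9, 227.5, 212.0] [490. 313.   8.] 93.0
top beaker 0.7 [320.6, 166.6, 437.9, 198.9] [ 536. -269.  119.] 239.0
top flask 0.74 [243.1, 191.6, 265.2, 213.7] [485. 169.  40.] 113.0
top free_place [(0.66, [182.0, 345.7])]
top lugs [(0.62, [196.6, 183.5]), (0.6, [192.0, 297.2]), (0.57, [238.4, 137.1])]
```

Run:
```python
from h import *
a=np.load('side.npz')['im'][50:350,190:330]; b=np.load('top.npz')['im'][140:290,90:450]
A=cv2.resize(a,None,fx=2,fy=2,interpolation=2);B=cv2.resize(b,(515,215),interpolation=2)
c=np.zeros((600,800,3),np.uint8);c[:,:280]=A;c[:215,285:]=B
# enlarge funnels
t=np.load('side.npz')['im']
for i,(u,v) in enumerate([(277,320),(236,252),(235,151),(261,164)]):
    c[230:400,285+i*128:285+i*128+125]=cv2.resize(t[v-17:v+17,u-12:u+13],(125,170),interpolation=2)
t=np.load('top.npz')['im']
for i,(u,v) in enumerate([(128,241),(183,194),(300,191),(297,220)]):
    c[410:535,285+i*128:285+i*128+125]=cv2.resize(t[v-13:v+13,u-13:u+13],(125,125),interpolation=2)
save('b',c)
```

```text
(no output)
```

View pics/b.png

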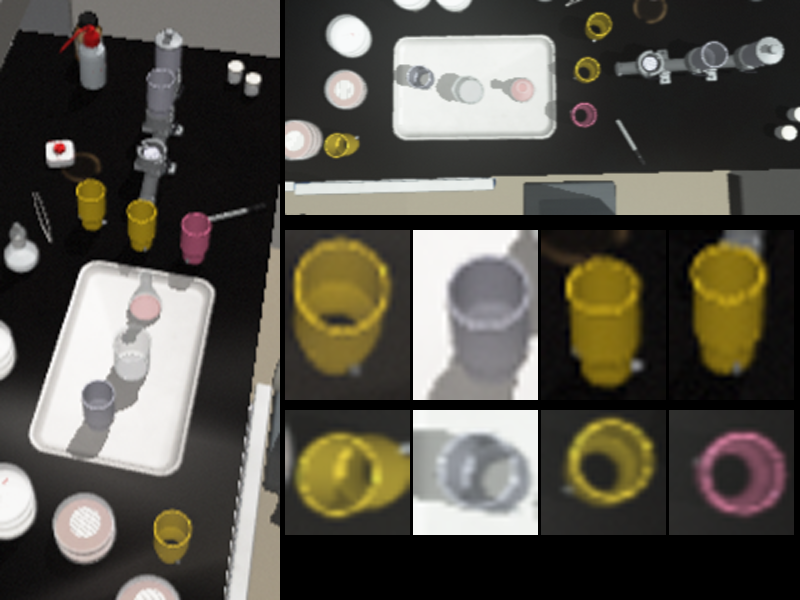

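The image shows four look-alikes and one steel cup on the tray. The yellow ones are at side px (277,320), (235,151) and (261,164), and the pink one is at top px (297,220). The steel cup, at side (236,252) and top (183,194), is the only grey one, so it's the one meant. Next I measure it and the manifold.

```bash
cat >> h.py <<'E'
from scipy.optimize import least_squares
def circ(xy,rad=None,x0=None):
    x0=np.median(xy,0) if x0 is None else x0
    f=(lambda p:np.hypot(*(xy-p[:2]).T)-(rad if rad else p[2]))
    q=least_squares(f,list(x0)+([] if rad else [28]),loss='soft_l1',f_scale=1.0); return q.x, np.sqrt(np.mean(q.fun**2))
E
python3 - <<'E'
from h import *
print(r.camera_model('wrist'))
for c in('side','top'):
    P=np.load(c+'.npz')['P'].reshape(-1,3); P=P[~np.isnan(P).any(1)]
    m=(np.hypot(P[:,0]-525,P[:,1]-428)<50)&(P[:,2]>20)
    Q=P[m]; print(c,len(Q),np.percentile(Q[:,2],[5,50,95,99]))
    for lo,hi in((40,95),(96,110)):
        q=Q[(Q[:,2]>lo)&(Q[:,2]<hi)]; print(lo,len(q),circ(q[:,:2],28,[525,428]))
    tr=P[(abs(P[:,0]-600)<20)&(abs(P[:,1]-350)<60)]; print('tray z',np.median(tr[:,2]))
    m=(abs(P[:,0]-530)<80)&(P[:,1]<-40)&(P[:,1]>-450)&(P[:,2]>90)&(P[:,2]<245)
    Q=P[m]
    t=Q[Q[:,2]>190]; print('tops',len(t))
    for y0 in range(-440,-40,30):
        q=Q[(Q[:,1]>=y0)&(Q[:,1]<y0+30)]
        if len(q): print(y0,len(q),np.median(q,0).round(),q[:,2].max().round())
E
```

```text
{'fx': 277.8445628647361, 'fy': 277.8445628647361, 'cx': 256.32174870282876, 'cy': 194.45069813602964, 'hand_eye': array([[-5.81161254e-04, -9.48392613e-01, -3.17097957e-01,
         8.07252752e+01],
       [ 9.99999816e-01, -4.95649451e-04, -3.50336125e-04,
        -3.75791750e-01],
       [ 1.75086765e-04, -3.17098102e-01,  9.48392726e-01,
        -1.42057043e+02],
       [ 0.00000000e+00,  0.00000000e+00,  0.00000000e+00,
         1.00000000e+00]])}
side 339 [ 29.62294512  68.97056469 101.35136907 104.29009972]
40 225 (array([523.4426433 , 419.51254207]), np.float64(1.6795257924936178))
96 57 (array([524.16095456, 419.80026915]), np.float64(1.5646754370443199))
tray z 0.0710470780154565
tops 240
-410 61 [ 537. -387.  212.] 236.0
-380 218 [ 542. -363.  187.] 235.0
-350 1 [ 547. -348.  168.] 168.0
-320 15 [ 543. -292.  189.] 203.0
-290 100 [ 543. -284.  186.] 209.0
-260 273 [ 539. -241.  153.] 209.0
-230 5 [ 541. -229.  102.] 118.0
-200 8 [ 538. -173.  114.] 120.0
-170 81 [ 535. -156.  112.] 126.0
-140 105 [ 538. -121.  108.] 126.0
-110 1 [ 536. -109.  120.] 120.0
top 210 [ 27.58299636  66.43088932 102.74877583 104.11050044]
40 107 (array([521.12642703, 421.33015637]), np.float64(1.4478341398510912))
96 47 (array([521.68857019, 422.40261225]), np.float64(1.1701483252435254))
tray z 1.9226412743124972
tops 433
-440 2 [ 549. -410.  209.] 210.0
-410 128 [ 541. -391.  212.] 236.0
-380 423 [ 542. -361.  187.] 239.0
-350 9 [ 545. -350.  111.] 210.0
-290 235 [ 547. -280.  162.] 209.0
-260 224 [ 534. -238.  155.] 210.0
-230 4 [ 542. -229.  101.] 103.0
-170 133 [ 537. -153.  112.] 126.0
-140 136 [ 533. -126.  112.] 126.0
```

```bash
cat >> h.py <<'E'
def plan(x,y,z,dyaw=0):
    s=r.sense(); w=np.array([x,y,z])-s['eef_pos']; R=Ro.from_euler('xyz',s['tcp_rot'])
    print('tool shift mm',R.inv().apply(w).round(1),'rot',np.round(s['tcp_rot'],3),'q',s['qpos'].round(2),'t',s['clock'],'F',s['contact_force'].round(1))
E
python3 -c "
from h import *
plan(437,450,231)"
```

```text
tool shift mm [-271.1  -59.4    0.3] rot [ 3.142 -0.     2.818] q [ 1.24  0.35  1.63  0.    1.16 -0.  ] t 0.7 F [-0.5  0.1 -0.3]
```

>>> move_arm:
  increments:
    - {"tx": -2.7, "ty": -0.6}
    - {"tx": -2.7, "ty": -0.6}
    - {"tx": -2.7, "ty": -0.6}
    - {"tx": -2.7, "ty": -0.6}
    - {"tx": -2.7, "ty": -0.6, "tz": 2}
    - {"tx": -2.7, "ty": -0.6, "tz": 2}
    - {"tx": -2.7, "ty": -0.6, "tz": 3}
    - {"tx": -2.7, "ty": -0.6, "tz": 3}
    - {"tx": -2.7, "ty": -0.6, "tz": 3}
    - {"tx": -2.7, "ty": -0.6, "tz": 3}
    - {}
    - {}

```text
invalid input
```

Run:
```python
from h import *
s=r.sense();print(s['eef_pos'],s['tcp_rot'],s['clock'])
im,d=r.grab_frame('wrist');np.savez('w1.npz',im=im,d=d,P=world('wrist',d,s))
print([(round(o['confidence'],2),o['location']) for o in r.place_of('lugs','wrist')],[(round(o['confidence'],2),o['bbox']) for o in r.cut_out('funnel','wrist')])
save('c',im,1.5)
```

```text
[198.8604681  592.52714858 231.27572518] [ 3.14158643e+00 -5.83633224e-08  2.81780467e+00] 0.7
[(0.98, [259.3, 311.2])] [(0.8, [293.8, 247.0, 346.0, 317.6])]
```

View pics/c.png

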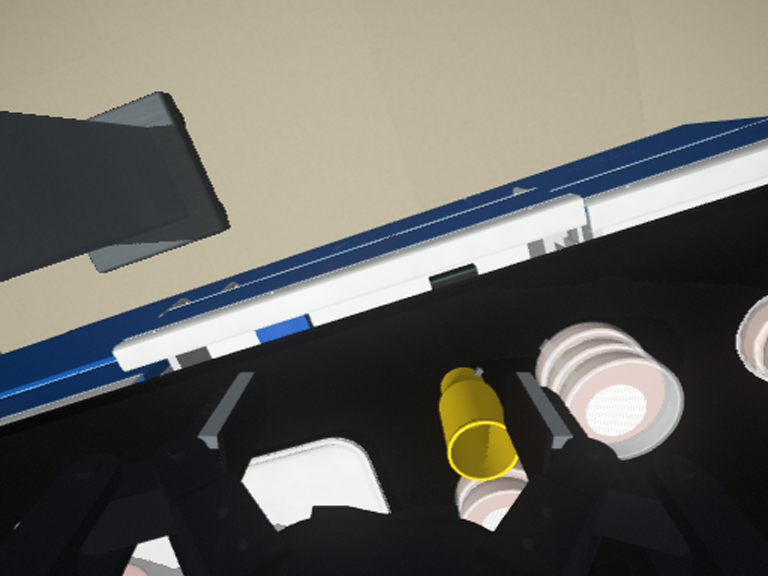

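The picture shows only a yellow cup and the tray corner. Beyond about 30° the gripper body blocks the view, so I'll tilt the tool to see the lugs. The refusal probably came from the empty rows.

>>> move_arm:
  increments:
    - {"tx": -2.7, "ty": -0.6}
    - {"tx": -2.7, "ty": -0.6}
    - {"tx": -2.7, "ty": -0.6}
    - {"tx": -2.7, "ty": -0.6}
    - {"tx": -2.7, "ty": -0.6, "tz": 2}
    - {"tx": -2.7, "ty": -0.6, "tz": 2}
    - {"tx": -2.7, "ty": -0.6, "tz": 3}
    - {"tx": -2.7, "ty": -0.6, "tz": 3}
    - {"tx": -2.7, "ty": -0.6, "tz": 3}
    - {"tx": -2.7, "ty": -0.6, "tz": 0}
    - {"tz": 0}
    - {"tz": 0}
  squeeze: 30

```text
invalid input
```

>>> move_arm:
  increments:
    - {"ry": -6}
    - {"ry": -6}
    - {"ry": -6}
    - {"ry": -6}
    - {"ry": -6}
    - {"ry": -6}
    - {"ry": -4}
    - {"tz": 0}
    - {"tz": 0}

```text
invalid input
```

Run:
```python
from h import *
s=r.sense();print(s['eef_pos'],s['tcp_rot'],s['clock'],s['qpos'].round(2))
im,d=r.grab_frame('wrist');np.savez('w2.npz',im=im,d=d,P=world('wrist',d,s))
print([(round(o['confidence'],2),o['location']) for o in r.place_of('lugs','wrist')])
f=[(round(o['confidence'],2),o['bbox']) for o in r.cut_out('funnel','wrist')];print(f)
b=np.array(f[0][1]).astype(int) if f else [150,50,350,250]
c=(max(b[0]-25,0),max(b[1]-20,0),min(b[2]+25,512),min(b[3]+20,384)); print(c)
save('d',im,min(800/(c[2]-c[0]),600/(c[3]-c[1])),c)
```

```text
[198.84884235 592.51997497 231.2799192 ] [-3.14158248e+00 -5.40923958e-06  2.81781518e+00] 0.85 [ 1.24  0.35  1.63  0.    1.16 -0.  ]
[(0.75, [259.0, 309.6])]
[(0.67, [292.6, 246.7, 344.9, 319.9])]
(np.int64(267), np.int64(226), np.int64(369), np.int64(339))
```

View pics/d.png

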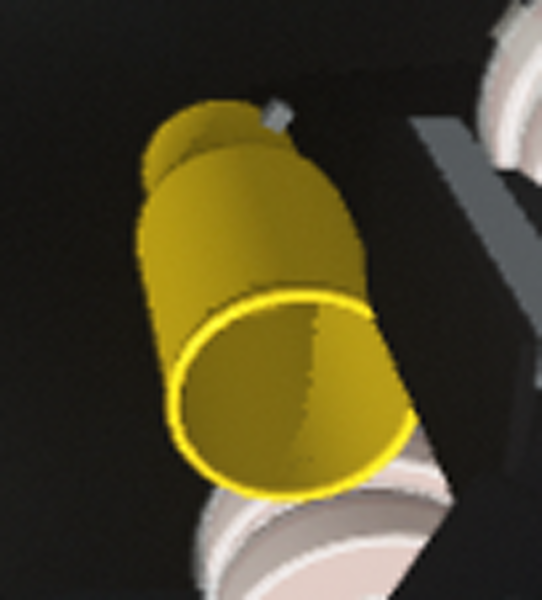

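That's the yellow decoy again, because the move was refused. I'll try one row with every key filled in.

>>> move_arm:
  increments:
    - {"tx": -2.7, "ty": -0.6, "tz": 0, "rx": 0, "ry": 0, "rz": 0, "gripper": 1}

```text
clock: 1.1
eef_pos: [221.0, 579.4, 231.3]
tcp_rot: [3.141, -0.001, 2.82]
contact_force: [0.4, -0.2, -0.0]
opening: 1.001
```

>>> move_arm:
  increments:
    - {"tx": -2.7, "ty": -0.6, "tz": 0, "rx": 0, "ry": 0, "rz": 0, "gripper": 1}
    - {"tx": -2.7, "ty": -0.6, "tz": 0, "rx": 0, "ry": 0, "rz": 0, "gripper": 1}
    - {"tx": -2.7, "ty": -0.6, "tz": 0, "rx": 0, "ry": 0, "rz": 0, "gripper": 1}
    - {"tx": -2.7, "ty": -0.6, "tz": 2, "rx": 0, "ry": 0, "rz": 0, "gripper": 1}
    - {"tx": -2.7, "ty": -0.6, "tz": 2, "rx": 0, "ry": 0, "rz": 0, "gripper": 1}
    - {"tx": -2.7, "ty": -0.6, "tz": 3, "rx": 0, "ry": 0, "rz": 0, "gripper": 1}
    - {"tx": -2.7, "ty": -0.6, "tz": 3, "rx": 0, "ry": 0, "rz": 0, "gripper": 1}
    - {"tx": -2.7, "ty": -0.6, "tz": 3, "rx": 0, "ry": 0, "rz": 0, "gripper": 1}
    - {"tx": -2.7, "ty": -0.6, "tz": 0, "rx": 0, "ry": 0, "rz": 0, "gripper": 1}
    - {"tx": 0, "ty": 0, "tz": 0, "rx": 0, "ry": 0, "rz": 0, "gripper": 1}

```text
clock: 2.1
eef_pos: [437.8, 447.8, 100.1]
tcp_rot: [-3.14, 0.0, 2.815]
contact_force: [0.0, 0.1, 0.5]
opening: 0.999
```

>>> move_arm:
  increments:
    - {"tx": 0, "ty": 0, "tz": 0, "rx": 0, "ry": -6, "rz": 0, "gripper": 1}
    - {"tx": 0, "ty": 0, "tz": 0, "rx": 0, "ry": -6, "rz": 0, "gripper": 1}
    - {"tx": 0, "ty": 0, "tz": 0, "rx": 0, "ry": -6, "rz": 0, "gripper": 1}
    - {"tx": 0, "ty": 0, "tz": 0, "rx": 0, "ry": -6, "rz": 0, "gripper": 1}
    - {"tx": 0, "ty": 0, "tz": 0, "rx": 0, "ry": -6, "rz": 0, "gripper": 1}
    - {"tx": 0, "ty": 0, "tz": 0, "rx": 0, "ry": -6, "rz": 0, "gripper": 1}
    - {"tx": 0, "ty": 0, "tz": 0, "rx": 0, "ry": -4, "rz": 0, "gripper": 1}
    - {"tx": 0, "ty": 0, "tz": 0, "rx": 0, "ry": 0, "rz": 0, "gripper": 1}
    - {"tx": 0, "ty": 0, "tz": 0, "rx": 0, "ry": 0, "rz": 0, "gripper": 1}

```text
clock: 3.0
eef_pos: [435.1, 450.5, 101.3]
tcp_rot: [-3.142, 0.696, 2.819]
contact_force: [0.8, 0.7, -0.1]
opening: 0.999
```

Run:
```python
from h import *
s=r.sense();print(s['eef_pos'],s['tcp_rot'],s['clock'],s['qpos'].round(2))
im,d=r.grab_frame('wrist');np.savez('w2.npz',im=im,d=d,P=world('wrist',d,s))
print([(round(o['confidence'],2),o['location']) for o in r.place_of('lugs','wrist')])
f=[(round(o['confidence'],2),o['bbox']) for o in r.cut_out('funnel','wrist')];print(f)
c=(120,50,390,250)
save('e',im,800/(c[2]-c[0]),c)
```

```text
[435.0795628  450.48411803 101.28016229] [-3.14157115  0.69611085  2.81904241] 3.0 [ 1.16  0.54  1.9  -0.96  0.9   0.61]
[(0.87, [269.8, 42.8]), (0.62, [197.5, 254.1])]
[(0.7, [220.6, 178.3, 286.7, 296.4]), (0.62, [0.2, 263.5, 56.2, 324.1]), (0.39, [0.5, 238.1, 0.9, 270.9])]
```

View pics/e.png

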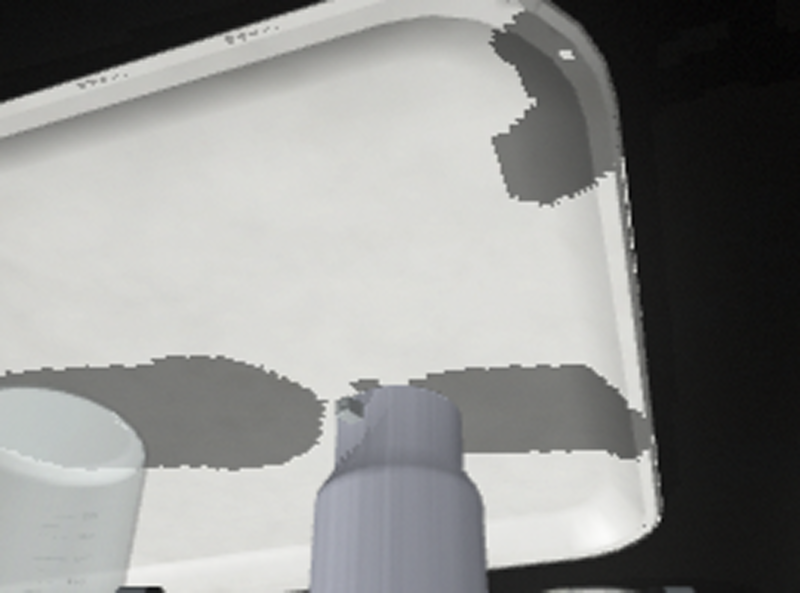

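The lug shows at full px about (238,188), on the left of the spigot as seen. Next I fit the funnel axis from the depth and the lug angle by projection.

```bash
cat >> h.py <<'E'
def proj(X,s):
    m=r.camera_model('wrist');H=np.array(m['hand_eye']);R=Ro.from_euler('xyz',s['tcp_rot']).as_matrix()
    C=((X-s['eef_pos'])@R-H[:3,3])@H[:3,:3]
    return np.stack([m['cx']+m['fx']*C[...,0]/C[...,2],m['cy']+m['fy']*C[...,1]/C[...,2]],-1)
E
python3 - <<'E'
from h import *
w=np.load('w2.npz');s={'eef_pos':np.array([435.08,450.484,101.28]),'tcp_rot':[-3.14157,.69611,2.81904]}
P=w['P'];Q=P[170:245,200:300].reshape(-1,3)
t=P[80:160,150:300];print('tray',np.nanmedian(t[...,2]))
for lo,hi,rad in((42,95,28),(5,23,22)):
    q=Q[(Q[:,2]>lo)&(Q[:,2]<hi)&(np.hypot(Q[:,0]-522,Q[:,1]-421)<38)]
    print(lo,len(q),circ(q[:,:2],rad,[522,421]),circ(q[:,:2],None,[522,421]))
L=P[183:193,232:244].reshape(-1,3);print(L[::9].round(0)[:14])
c=np.array([522.5,421]);
for y in range(100,280,10):
    a=np.deg2rad(y);print(y,proj(np.array([c[0]+26*np.cos(a),c[1]+26*np.sin(a),12]),s).round(1),end=';')
E
```

```text
tray 0.6663058957854204
42 1694 (array([523.4553113 , 418.23053018]), np.float64(0.5194666274787152)) (array([523.37060579, 418.26027886,  27.92223921]), np.float64(0.5191708516164667))
5 685 (array([523.27730563, 418.0310062 ]), np.float64(1.589145700200383)) (array([523.46574239, 417.95622768,  22.17479951]), np.float64(1.5840003639185203))
[[502. 402.   1.]
 [502. 412.   4.]
 [497. 411.   8.]
 [496. 408.   9.]
 [508. 399.   1.]
 [501. 412.   8.]
 [496. 411.  12.]
 [497. 408.  12.]
 [513. 397.   1.]
 [501. 412.  11.]
 [499. 410.  13.]
 [500. 406.  13.]
 [518. 395.   1.]
 [503. 411.  14.]]
100 [279.7 192.4];110 [277.4 190.4];120 [274.4 188.5];130 [270.8 187. ];140 [266.6 185.8];150 [262.1 185.1];160 [257.3 184.8];170 [252.6 185. ];180 [248.  185.6];190 [243.7 186.6];200 [239.9 188. ];210 [236.6 189.8];220 [234.1 191.8];230 [232.4 193.9];240 [231.4 196.2];250 [231.3 198.5];260 [231.9 200.7];270 [233.2 202.8];
```

Run:
```python
from h import *
P=np.load('w2.npz')['P'];Q=P[175:200,225:285].reshape(-1,3);c=np.array([523.4,418.2])
v=Q[:,:2]-c;rr=np.hypot(*v.T)
for lo in(24,26.5,28):
    m=(rr>lo)&(rr<31)&(Q[:,2]>4)&(Q[:,2]<17)
    a=np.rad2deg(np.arctan2(v[m,1],v[m,0]))%360;a=a[abs(a-198)<30];print(lo,len(a),np.mean(a),np.median(a),np.sort(a).round(1)[[0,2,-3,-1]])
plan(523.4,418.2,150)
```

```text
24 52 199.48984044222829 198.84668816507232 [193.2 194.4 206.8 207.4]
26.5 37 200.17267922746274 199.06675566629727 [194.4 194.8 206.5 207.4]
28 25 201.23892922714987 201.01964600406586 [194.4 195.8 206.5 207.4]
tool shift mm [-101.9   -2.2   22.7] rot [3.14  0.697 2.816] q [ 1.16  0.54  1.9  -0.96  0.9   0.61] t 3.15 F [0.3 0.2 0.1]
```

>>> move_arm:
  increments:
    - {"tx": 0, "ty": 0, "tz": -1, "rx": 0, "ry": 8, "rz": 0, "gripper": 1}
    - {"tx": 0, "ty": 0, "tz": -1, "rx": 0, "ry": 8, "rz": 0, "gripper": 1}
    - {"tx": 0, "ty": 0, "tz": -1, "rx": 0, "ry": 8, "rz": 0, "gripper": 1}
    - {"tx": 0, "ty": 0, "tz": -1, "rx": 0, "ry": 8, "rz": 0, "gripper": 1}
    - {"tx": 0, "ty": 0, "tz": -1, "rx": 0, "ry": 8, "rz": 0, "gripper": 1}
    - {"tx": 0, "ty": 0, "tz": 0, "rx": 0, "ry": 0, "rz": 0, "gripper": 1}
    - {"tx": 0, "ty": 0, "tz": 0, "rx": 0, "ry": 0, "rz": 0, "gripper": 1}

```text
clock: 3.85
eef_pos: [418.5, 454.8, 145.9]
tcp_rot: [-3.141, 0.008, 2.814]
contact_force: [-0.3, 0.5, -0.2]
opening: 1.0
```

```bash
python3 -c "
from h import *
plan(523.4,418.2,150)"
```

```text
tool shift mm [-111.1   -0.9   -3.2] rot [-3.141  0.008  2.814] q [ 0.83  0.43  1.73 -0.01  0.98 -0.41] t 3.85 F [-0.3  0.5 -0.2]
```

>>> move_arm:
  increments:
    - {"tx": -2.5, "ty": 0, "tz": -0.3, "rx": 0, "ry": 0, "rz": 0, "gripper": 1}
    - {"tx": -2.5, "ty": 0, "tz": 0, "rx": 0, "ry": 0, "rz": 0, "gripper": 1}
    - {"tx": -2.5, "ty": -0.1, "tz": 0, "rx": 0, "ry": 0, "rz": 0, "gripper": 1}
    - {"tx": -2.5, "ty": 0, "tz": 0, "rx": 0, "ry": 0, "rz": 0, "gripper": 1}
    - {"tx": -1.1, "ty": 0, "tz": 0, "rx": 0, "ry": 0, "rz": 0, "gripper": 1}
    - {"tx": 0, "ty": 0, "tz": 0, "rx": 0, "ry": 0, "rz": 0, "gripper": 1}
    - {"tx": 0, "ty": 0, "tz": 0, "rx": 0, "ry": 0, "rz": 0, "gripper": 1}

```text
clock: 4.55
eef_pos: [520.4, 419.8, 148.5]
tcp_rot: [-3.14, 0.005, 2.818]
contact_force: [-0.7, 0.3, 0.4]
opening: 0.999
```

Run:
```python
from h import *
s=r.sense();im,d=r.grab_frame('wrist');P=world('wrist',d,s).reshape(-1,3)
v=np.hypot(P[:,0]-523.4,P[:,1]-418.2)
q=P[(P[:,2]>95)&(P[:,2]<112)&(v<45)];print(len(q),q[:,2].max(),circ(q[:,:2],None,[523.4,418.2]))
plan(523.4,418.2,57)
```

```text
1138 102.78260529675148 (array([522.67714857, 418.60538177,  27.03593288]), np.float64(0.8930584245163738))
tool shift mm [-3.  -0.5 91.8] rot [-3.14   0.005  2.818] q [ 0.68  0.5   1.6  -0.01  1.04 -0.56] t 4.6 F [0.1 0.5 0.4]
```

>>> move_arm:
  increments:
    - {"tx": -0.25, "ty": -0.05, "tz": 1.5, "rx": 0, "ry": 0.3, "rz": 0, "gripper": 1}
    - {"tx": 0, "ty": 0, "tz": 2, "rx": 0, "ry": 0, "rz": 0, "gripper": 1}
    - {"tx": 0, "ty": 0, "tz": 2, "rx": 0, "ry": 0, "rz": 0, "gripper": 1}
    - {"tx": 0, "ty": 0, "tz": 2, "rx": 0, "ry": 0, "rz": 0, "gripper": 1}
    - {"tx": 0, "ty": 0, "tz": 1.7, "rx": 0, "ry": 0, "rz": 0, "gripper": 1}
    - {"tx": 0, "ty": 0, "tz": 0, "rx": 0, "ry": 0, "rz": 0, "gripper": 1}
    - {"tx": 0, "ty": 0, "tz": 0, "rx": 0, "ry": 0, "rz": 0, "gripper": 1}

```text
clock: 5.3
eef_pos: [523.7, 418.2, 56.8]
tcp_rot: [-3.14, -0.001, 2.818]
contact_force: [-1.2, -0.0, 0.7]
opening: 0.997
```

>>> move_arm:
  increments:
    - {"tx": 0, "ty": 0, "tz": 0, "rx": 0, "ry": 0, "rz": 0, "gripper": -1}
    - {"tx": 0, "ty": 0, "tz": 0, "rx": 0, "ry": 0, "rz": 0, "gripper": -1}
    - {"tx": 0, "ty": 0, "tz": 0, "rx": 0, "ry": 0, "rz": 0, "gripper": -1}
    - {"tx": 0, "ty": 0, "tz": 0, "rx": 0, "ry": 0, "rz": 0, "gripper": -1}
    - {"tx": 0, "ty": 0, "tz": 0, "rx": 0, "ry": 0, "rz": 0, "gripper": -1}
    - {"tx": 0, "ty": 0, "tz": 0, "rx": 0, "ry": 0, "rz": 0, "gripper": -1}
    - {"tx": 0, "ty": 0, "tz": 0, "rx": 0, "ry": 0, "rz": 0, "gripper": -1}
    - {"tx": 0, "ty": 0, "tz": 0, "rx": 0, "ry": 0, "rz": 0, "gripper": -1}
  squeeze: 45

```text
clock: 6.1
eef_pos: [524.6, 418.7, 58.5]
tcp_rot: [3.141, 0.001, 2.817]
contact_force: [-0.7, -2.2, 5.5]
opening: 0.64
```

>>> move_arm:
  increments:
    - {"tx": 0, "ty": 0, "tz": -1, "rx": 0, "ry": 0, "rz": 0, "gripper": -1}
    - {"tx": 0, "ty": 0, "tz": -2, "rx": 0, "ry": 0, "rz": 0, "gripper": -1}
    - {"tx": 0, "ty": 0, "tz": -3, "rx": 0, "ry": 0, "rz": 0, "gripper": -1}
    - {"tx": 0, "ty": 0, "tz": -3, "rx": 0, "ry": 0, "rz": 0, "gripper": -1}
    - {"tx": 0, "ty": 0, "tz": -3, "rx": 0, "ry": 0, "rz": 0, "gripper": -1}
    - {"tx": 0, "ty": 0, "tz": -3, "rx": 0, "ry": 0, "rz": 0, "gripper": -1}
    - {"tx": 0, "ty": 0, "tz": -3, "rx": 0, "ry": 0, "rz": 0, "gripper": -1}
    - {"tx": 0, "ty": 0, "tz": -1, "rx": 0, "ry": 0, "rz": 0, "gripper": -1}
    - {"tx": 0, "ty": 0, "tz": 0, "rx": 0, "ry": 0, "rz": 0, "gripper": -1}

```text
clock: 7.0
eef_pos: [524.6, 418.8, 248.9]
tcp_rot: [3.14, 0.002, 2.817]
contact_force: [-1.0, 0.2, -3.2]
opening: 0.638
```

```bash
python3 -c "
from h import *
plan(614,-166,250)"
```

```text
tool shift mm [-271.  -525.8   -1.7] rot [3.140e+00 2.000e-03 2.817e+00] q [ 0.67  0.41  1.51 -0.    1.22 -0.57] t 7.0 F [-1.   0.2 -3.2]
```

>>> move_arm:
  increments:
    - {"tx": -0.8, "ty": -1.5, "tz": 0, "rx": 0, "ry": 0, "rz": 0, "gripper": -1}
    - {"tx": -1.5, "ty": -3, "tz": 0, "rx": 0, "ry": 0, "rz": 0, "gripper": -1}
    - {"tx": -2, "ty": -4, "tz": 0, "rx": 0, "ry": 0, "rz": 0, "gripper": -1}
    - {"tx": -2, "ty": -4, "tz": 0, "rx": 0, "ry": 0, "rz": 0, "gripper": -1}
    - {"tx": -2, "ty": -4, "tz": 0, "rx": 0, "ry": 0, "rz": 0, "gripper": -1}
    - {"tx": -2, "ty": -4, "tz": 0, "rx": 0, "ry": 0, "rz": 0, "gripper": -1}
    - {"tx": -2, "ty": -4, "tz": 0, "rx": 0, "ry": 0, "rz": 0, "gripper": -1}
    - {"tx": -2, "ty": -4, "tz": 0, "rx": 0, "ry": 0, "rz": 0, "gripper": -1}
    - {"tx": -2, "ty": -4, "tz": 0, "rx": 0, "ry": 0, "rz": 0, "gripper": -1}
    - {"tx": -2, "ty": -4, "tz": 0, "rx": 0, "ry": 0, "rz": 0, "gripper": -1}
    - {"tx": -2, "ty": -4, "tz": 0, "rx": 0, "ry": 0, "rz": 0, "gripper": -1}
    - {"tx": -2, "ty": -4, "tz": 0, "rx": 0, "ry": 0, "rz": 0, "gripper": -1}

```text
clock: 8.2
eef_pos: [592.1, -76.9, 245.3]
tcp_rot: [-3.14, -0.003, 2.817]
contact_force: [0.6, 0.5, -1.8]
opening: 0.632
```

>>> move_arm:
  increments:
    - {"tx": -2, "ty": -4, "tz": 0, "rx": 0, "ry": 0, "rz": 0, "gripper": -1}
    - {"tx": -1.5, "ty": -2.5, "tz": 0.5, "rx": 0, "ry": 0, "rz": 0, "gripper": -1}
    - {"tx": -1.3, "ty": -1.6, "tz": 1, "rx": 0, "ry": 0, "rz": 0, "gripper": -1}
    - {"tx": 0, "ty": 0, "tz": 1, "rx": 0, "ry": 0, "rz": 0, "gripper": -1}
    - {"tx": 0, "ty": 0, "tz": 1, "rx": 0, "ry": 0, "rz": 0, "gripper": -1}
    - {"tx": 0, "ty": 0, "tz": 0, "rx": 0, "ry": 0, "rz": 0, "gripper": -1}
    - {"tx": 0, "ty": 0, "tz": 0, "rx": 0, "ry": 0, "rz": 0, "gripper": -1}

```text
clock: 8.9
eef_pos: [613.0, -165.4, 211.9]
tcp_rot: [-3.141, -0.001, 2.819]
contact_force: [0.0, 0.2, -1.5]
opening: 0.637
```

Run:
```python
from h import *
s=r.sense();print(s['eef_pos'],s['tcp_rot'],s['clock'],s['qpos'].round(2))
im,d=r.grab_frame('wrist');P=world('wrist',d,s);np.savez('w3.npz',im=im,d=d,P=P,pos=s['eef_pos'],rot=s['tcp_rot'])
q=P.reshape(-1,3);v=np.hypot(q[:,0]-537,q[:,1]+140);k=q[(q[:,2]>117)&(q[:,2]<127)&(v<45)]
print(len(k),np.median(k,0),circ(k[:,:2],None,[537,-140]))
save('f',im,1.5)
```

```text
[ 613.01692119 -165.3588217   211.93841099] [-3.14099006e+00 -1.47382961e-03  2.81870540e+00] 8.9 [-0.27  0.39  1.63 -0.    1.13 -1.51]
1654 [ 534.85544071 -145.00823385  121.17680473] (array([ 537.14538214, -144.85279693,   26.69116713]), np.float64(1.9272914160563341))
```

View pics/f.png

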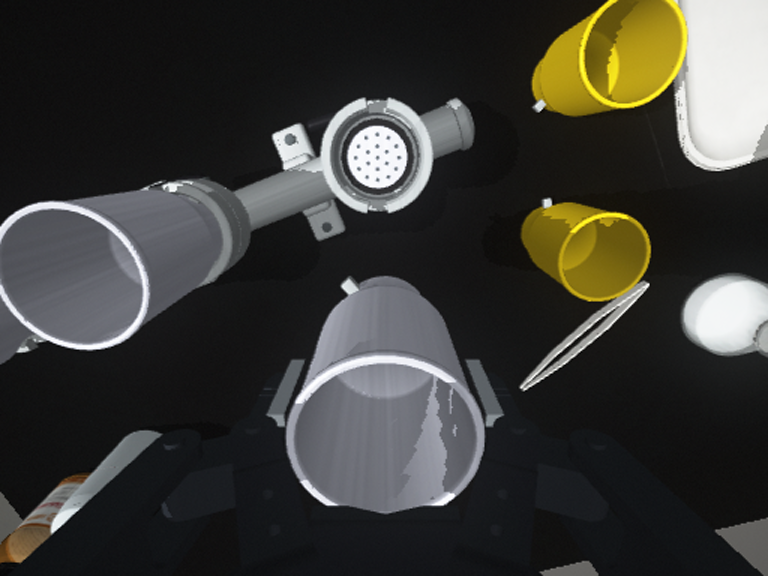

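The picture shows the free collar at pic px (377,155), with slot mouths near (377,103) and (377,205). The lug of the held funnel shows at (350,286). I'll measure all of these.

Run:
```python
from h import *
w=np.load('w3.npz');P=w['P'];q=P[50:160,200:310].reshape(-1,3)
c=np.array([537.1,-144.8])
for _ in range(4):
    v=q[:,:2]-c;rr=np.hypot(*v.T);k=q[(q[:,2]>118.5)&(q[:,2]<126)&(rr<31.5)&(rr>22)]
    # fit mid-radius using outer edge per angle bins
    a=np.arctan2(*(k[:,:2]-c).T[::-1]);rb=np.hypot(*(k[:,:2]-c).T)
    b=np.floor(np.rad2deg(a)/10)
    pts=np.array([k[b==i][:,:2][rb[b==i]>=np.percentile(rb[b==i],85)].mean(0) for i in np.unique(b) if (b==i).sum()>8])
    c2,e=circ(pts,None,c);c=c2[:2]
print('centre',c2,e,'z',np.median(k[:,2]),len(k))
v=q[:,:2]-c;rr=np.hypot(*v.T);m=(rr>25)&(rr<29)
a=np.rad2deg(np.arctan2(v[m,1],v[m,0]))%360;z=q[m,2]
for i in range(0,360,2):
    zz=z[(a>=i)&(a<i+2)]
    if len(zz)<2 or np.median(zz)<118.5: print(i,len(zz),np.median(zz).round(1) if len(zz) else '',end=' | ')
print()
# held funnel
t=np.array([613.0,-165.4]);h=P[170:345,180:330].reshape(-1,3)
v=h[:,:2]-t;rr=np.hypot(*v.T)
for lo,hi,rad in((200,230,28),(230,262,28),(153,175,22)):
    g=h[(h[:,2]>lo)&(h[:,2]<hi)&(rr<40)];print(lo,len(g),len(g) and circ(g[:,:2],rad,t))
print('rim z',np.nanmax(h[rr<34,2]))
L=P[180:200,222:243].reshape(-1,3);g=L[(L[:,2]>145)&(L[:,2]<185)];print(len(g),g[::8].round(1)[:10])
```

```text
centre [ 537.14496525 -144.91880073   29.43106544] 0.08028109536536858 z 121.2372954071483 1604
150 5 106.5 | 152 6 106.1 | 154 5 107.0 | 156 5 106.4 | 158 6 107.1 | 160 9 106.3 | 162 5 106.7 | 164 5 105.8 | 166 5 106.2 | 168 6 106.3 | 170 7 106.7 | 172 9 115.8 | 330 7 106.8 | 332 4 106.5 | 334 5 106.4 | 336 5 106.5 | 338 5 106.7 | 340 5 107.3 | 342 5 106.7 | 344 7 106.5 | 346 5 106.4 | 348 5 106.5 | 350 4 106.3 | 352 5 117.9 | 
200 5155 (array([ 610.16567882, -164.85386982]), np.float64(1.9305580888541984))
230 9389 (array([ 610.40717258, -164.92662826]), np.float64(1.8217453823678678))
153 323 (array([ 610.15298462, -167.99304866]), np.float64(1.9479823835516858))
rim z 294.4692698822597
110 [[ 584.2 -173.9  162.4]
 [ 585.  -174.   164.8]
 [ 585.7 -173.4  165.7]
 [ 586.  -174.2  166.4]
 [ 585.5 -176.9  167.2]
 [ 587.8 -171.9  165.4]
 [ 586.5 -177.4  166.2]
 [ 588.5 -172.2  165.4]
 [ 587.3 -176.9  166.5]
 [ 589.1 -171.5  166.7]]
```

Run:
```python
from h import *
w=np.load('w3.npz');P=w['P'];s={'eef_pos':w['pos'],'tcp_rot':w['rot']}
t=np.array([613.0,-165.4]);h=P[170:345,180:330].reshape(-1,3);tx=np.array([np.cos(2.8187),np.sin(2.8187)])
v=h[:,:2]-t;rr=np.hypot(*v.T)
print('zpct',np.nanpercentile(h[rr<32,2],[1,50,90,99]))
for lo,hi,rad in((195,215,28),(215,235,28),(235,248,28),(153,175,22)):
    g=h[(h[:,2]>lo)&(h[:,2]<hi)&(rr<36)&(v@tx>8)];print(lo,len(g),len(g) and circ(g[:,:2],rad,t), len(g) and circ(g[:,:2],None,t))
L=P[180:205,218:260].reshape(-1,3)
for c in ([613,-165.4],[612,-166.2],[614.1,-166]):
    u=L[:,:2]-c;ru=np.hypot(*u.T);m=(ru>24)&(ru<32)&(L[:,2]>150)&(L[:,2]<175);a=np.rad2deg(np.arctan2(u[m,1],u[m,0]))%360;a=a[(a>170)&(a<220)]
    print(len(a),np.sort(a)[[0,3,-4,-1]].round(1),a.mean(), np.median(ru[m]),L[m,2].min(),L[m,2].max())
```

```text
zpct [ -0.81067591 236.33627356 278.39474333 291.95181057]
195 868 (array([ 612.02463336, -165.52807435]), np.float64(0.17857998872580738)) (array([ 611.95354745, -165.50442468,   27.93341861]), np.float64(0.17825380004287456))
215 1747 (array([ 611.98256851, -165.39458526]), np.float64(2.042796965409896)) (array([ 616.64015042, -166.95315573,   32.40073886]), np.float64(1.2104673582628818))
235 1629 (array([ 612.00069201, -165.42520552]), np.float64(2.158063133191497)) (array([ 617.43420869, -167.22668396,   33.14380221]), np.float64(1.152776754857435))
153 296 (array([ 610.52027496, -167.74510497]), np.float64(1.8330090236096077)) (array([ 626.98900964, -174.38683475,   38.94543613]), np.float64(1.3496988980574995))
91 [193.8 194.7 206.6 208.3] 200.18349527243942 27.412873091215406 161.90312468264034 168.19765127088914
75 [193.3 194.2 205.6 207.8] 199.3641819371323 26.880107800683536 161.90312468264034 168.19765127088914
150 [170.8 171.  204.7 206. ] 191.68280636619528 24.69030873686667 155.8773709382998 170.31586048751439
```

>>> move_arm:
  increments:
    - {"tx": 0, "ty": 0, "tz": 0, "rx": 0, "ry": 0, "rz": 4, "gripper": -1}
    - {"tx": 0, "ty": 0, "tz": 0, "rx": 0, "ry": 0, "rz": 7, "gripper": -1}
    - {"tx": 0, "ty": 0, "tz": 0, "rx": 0, "ry": 0, "rz": 7, "gripper": -1}
    - {"tx": 0, "ty": 0, "tz": 0, "rx": 0, "ry": 0, "rz": 7, "gripper": -1}
    - {"tx": 0, "ty": 0, "tz": 0, "rx": 0, "ry": 0, "rz": 7, "gripper": -1}
    - {"tx": 0, "ty": 0, "tz": 0, "rx": 0, "ry": 0, "rz": 7, "gripper": -1}
    - {"tx": 0, "ty": 0, "tz": 0, "rx": 0, "ry": 0, "rz": 0, "gripper": -1}
    - {"tx": 0, "ty": 0, "tz": 0, "rx": 0, "ry": 0, "rz": 0, "gripper": -1}

```text
clock: 9.75
eef_pos: [613.6, -166.2, 213.1]
tcp_rot: [-3.142, 0.001, 2.141]
contact_force: [-1.0, 0.2, -2.1]
opening: 0.634
```

```bash
python3 -c "
from h import *
plan(537.8,-145.6,200)"
```

```text
tool shift mm [ 58.3 -52.7  13. ] rot [-3.142e+00  1.000e-03  2.141e+00] q [-0.27  0.39  1.63 -0.    1.13 -0.84] t 9.75 F [-1.   0.2 -2.1]
```

>>> move_arm:
  increments:
    - {"tx": 1, "ty": -0.9, "tz": 0, "rx": 0, "ry": 0, "rz": 0, "gripper": -1}
    - {"tx": 2, "ty": -1.8, "tz": 0, "rx": 0, "ry": 0, "rz": 0, "gripper": -1}
    - {"tx": 2, "ty": -1.8, "tz": 0, "rx": 0, "ry": 0, "rz": 0, "gripper": -1}
    - {"tx": 0.83, "ty": -0.77, "tz": 0, "rx": 0, "ry": 0, "rz": 0, "gripper": -1}
    - {"tx": 0, "ty": 0, "tz": 1, "rx": 0, "ry": 0, "rz": 0, "gripper": -1}
    - {"tx": 0, "ty": 0, "tz": 0.3, "rx": 0, "ry": 0, "rz": 0, "gripper": -1}
    - {"tx": 0, "ty": 0, "tz": 0, "rx": 0, "ry": 0, "rz": 0, "gripper": -1}
    - {"tx": 0, "ty": 0, "tz": 0, "rx": 0, "ry": 0, "rz": 0, "gripper": -1}

```text
clock: 10.55
eef_pos: [538.4, -145.8, 199.3]
tcp_rot: [-3.141, 0.0, 2.137]
contact_force: [-0.0, -0.9, -1.6]
opening: 0.636
```

```bash
cat > chk.py <<'E'
from h import *
import sys
n=sys.argv[1]
s=r.sense();im,d=r.grab_frame('wrist');P=world('wrist',d,s);np.savez(n+'.npz',im=im,d=d,P=P,pos=s['eef_pos'],rot=s['tcp_rot'])
t=s['eef_pos'][:2];y=s['tcp_rot'][2];tx=np.array([np.cos(y),np.sin(y)]);h=P.reshape(-1,3);v=h[:,:2]-t;rr=np.hypot(*v.T);zt=s['eef_pos'][2]
g=h[(h[:,2]>zt-17)&(h[:,2]<zt+3)&(rr<36)&(v@tx>8)]
print('TCP',s['eef_pos'].round(2),'yaw',np.rad2deg(y).round(2),'F',s['contact_force'].round(1),'tau',s['wrist_torque'].round(2),'t',s['clock'])
if len(g)>50: print('funnel axis',circ(g[:,:2],28,t),len(g))
c=np.array([537.15,-144.9]);v=h[:,:2]-c;rr=np.hypot(*v.T)
k=h[(h[:,2]>118.5)&(h[:,2]<126)&(rr<33)&(rr>26)]
a=np.rad2deg(np.arctan2(k[:,1]-c[1],k[:,0]-c[0]))//8;rb=np.hypot(*(k[:,:2]-c).T)
pts=np.array([k[a==i][:,:2][rb[a==i]>=np.percentile(rb[a==i],85)].mean(0) for i in np.unique(a) if (a==i).sum()>5])
if len(pts)>4: print('collar',circ(pts,29.43,c),len(pts))
E
python3 chk.py w4; python3 -c "
from h import *
save('g',np.load('w4.npz')['im'][40:290,130:380],2.4)"
```

```text
TCP [ 538.4  -145.83  199.28] yaw 122.45 F [-0.  -0.9 -1.6] tau [-0.03  0.   -0.01] t 10.55
funnel axis (array([ 538.06237689, -145.10967506]), np.float64(0.1739022588933886)) 871
collar (array([ 536.91164822, -144.46678404]), np.float64(0.14782943615390748)) 24
```

View pics/g.png

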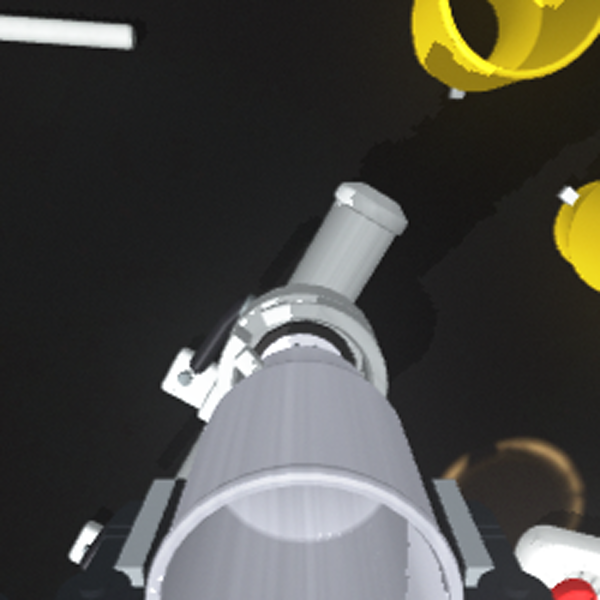

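>>> move_arm:
  increments:
    - {"tx": 0.09, "ty": -0.05, "tz": 0.5, "rx": 0, "ry": 0, "rz": 0, "gripper": -1}
    - {"tx": 0, "ty": 0, "tz": 0.7, "rx": 0, "ry": 0, "rz": 0, "gripper": -1}
    - {"tx": 0, "ty": 0, "tz": 0.7, "rx": 0, "ry": 0, "rz": 0, "gripper": -1}
    - {"tx": 0, "ty": 0, "tz": 0.2, "rx": 0, "ry": 0, "rz": 0, "gripper": -1}
    - {"tx": 0, "ty": 0, "tz": 0.2, "rx": 0, "ry": 0, "rz": 0, "gripper": -1}
    - {"tx": 0, "ty": 0, "tz": 0, "rx": 0, "ry": 0, "rz": 0, "gripper": -1}

```text
clock: 11.2
eef_pos: [536.6, -145.2, 176.3]
tcp_rot: [-3.141, 0.0, 2.137]
contact_force: [0.3, 0.4, -2.1]
opening: 0.637
```

```bash
python3 chk.py w5
```

```text
TCP [ 536.62 -145.18  176.28] yaw 122.42 F [ 0.3  0.4 -2.1] tau [0.01 0.02 0.01] t 11.2
funnel axis (array([ 536.26611197, -144.46214312]), np.float64(0.17553523603883944)) 879
collar (array([ 536.81234025, -144.50744174]), np.float64(0.16530439032550745)) 21
```

>>> move_arm:
  increments:
    - {"tx": -0.02, "ty": 0.03, "tz": 0.1, "rx": 0, "ry": 0, "rz": 0, "gripper": -1}
    - {"tx": 0, "ty": 0, "tz": 0.1, "rx": 0, "ry": 0, "rz": 0, "gripper": -1}
    - {"tx": 0, "ty": 0, "tz": 0.1, "rx": 0, "ry": 0, "rz": 0, "gripper": -1}
    - {"tx": 0, "ty": 0, "tz": 0, "rx": 0, "ry": 0, "rz": 0, "gripper": -1}

```text
clock: 11.65
eef_pos: [537.0, -145.1, 173.4]
tcp_rot: [-3.141, 0.0, 2.137]
contact_force: [-0.4, 0.6, -2.0]
opening: 0.639
```

>>> move_arm:
  increments:
    - {"tx": 0, "ty": 0, "tz": 0.1, "rx": 0, "ry": 0, "rz": 0, "gripper": -1}
    - {"tx": 0, "ty": 0, "tz": 0.1, "rx": 0, "ry": 0, "rz": 0, "gripper": -1}
    - {"tx": 0, "ty": 0, "tz": 0, "rx": 0, "ry": 0, "rz": 0, "gripper": -1}

```text
clock: 11.95
eef_pos: [537.0, -145.1, 171.4]
tcp_rot: [-3.141, 0.0, 2.137]
contact_force: [0.3, -0.3, -1.7]
opening: 0.638
```

>>> move_arm:
  increments:
    - {"tx": 0, "ty": 0, "tz": 0.1, "rx": 0, "ry": 0, "rz": 0, "gripper": -1}
    - {"tx": 0, "ty": 0, "tz": 0.1, "rx": 0, "ry": 0, "rz": 0, "gripper": -1}
    - {"tx": 0, "ty": 0, "tz": 0, "rx": 0, "ry": 0, "rz": 0, "gripper": -1}

```text
clock: 12.25
eef_pos: [537.0, -145.2, 169.4]
tcp_rot: [-3.141, 0.0, 2.137]
contact_force: [-0.5, -1.2, -1.9]
opening: 0.637
```

>>> move_arm:
  increments:
    - {"tx": 0, "ty": 0, "tz": 0.1, "rx": 0, "ry": 0, "rz": 0, "gripper": -1}
    - {"tx": 0, "ty": 0, "tz": 0.1, "rx": 0, "ry": 0, "rz": 0, "gripper": -1}
    - {"tx": 0, "ty": 0, "tz": 0, "rx": 0, "ry": 0, "rz": 0, "gripper": -1}

```text
clock: 12.55
eef_pos: [537.2, -145.3, 167.7]
tcp_rot: [-3.141, 0.001, 2.137]
contact_force: [-1.1, -0.2, 2.0]
opening: 0.635
```

>>> move_arm:
  increments:
    - {"tx": 0, "ty": 0, "tz": 0.1, "rx": 0, "ry": 0, "rz": 0, "gripper": -1}
    - {"tx": 0, "ty": 0, "tz": 0.1, "rx": 0, "ry": 0, "rz": 0, "gripper": -1}
    - {"tx": 0, "ty": 0, "tz": 0, "rx": 0, "ry": 0, "rz": 0, "gripper": -1}

```text
clock: 12.85
eef_pos: [537.2, -145.2, 165.7]
tcp_rot: [-3.141, 0.001, 2.137]
contact_force: [-1.5, 0.1, 2.3]
opening: 0.64
```

```bash
python3 chk.py w6
```

```text
TCP [ 537.21 -145.24  165.67] yaw 122.43 F [-1.5  0.1  2.3] tau [-0.01  0.21 -0.02] t 12.85
funnel axis (array([ 536.83746127, -144.50660101]), np.float64(0.1814005203839312)) 882
collar (array([ 536.93797552, -144.47413491]), np.float64(0.13917519678596793)) 22
```

The force follows the spring rate, not a rigid stop, so the lugs are in the mouths. I keep pressing gently.

>>> move_arm:
  increments:
    - {"tx": 0, "ty": 0, "tz": 0.1, "rx": 0, "ry": 0, "rz": 0, "gripper": -1}
    - {"tx": 0, "ty": 0, "tz": 0.1, "rx": 0, "ry": 0, "rz": 0, "gripper": -1}
    - {"tx": 0, "ty": 0, "tz": 0.1, "rx": 0, "ry": 0, "rz": 0, "gripper": -1}
    - {"tx": 0, "ty": 0, "tz": 0, "rx": 0, "ry": 0, "rz": 0, "gripper": -1}

```text
clock: 13.3
eef_pos: [537.2, -145.3, 162.6]
tcp_rot: [-3.141, 0.001, 2.137]
contact_force: [-2.2, 0.9, 6.0]
opening: 0.636
```

>>> move_arm:
  increments:
    - {"tx": 0, "ty": 0, "tz": 0.1, "rx": 0, "ry": 0, "rz": 0, "gripper": -1}
    - {"tx": 0, "ty": 0, "tz": 0.1, "rx": 0, "ry": 0, "rz": 0, "gripper": -1}
    - {"tx": 0, "ty": 0, "tz": 0, "rx": 0, "ry": 0, "rz": 0, "gripper": -1}

```text
clock: 13.6
eef_pos: [537.2, -145.3, 160.8]
tcp_rot: [-3.141, 0.001, 2.137]
contact_force: [-1.8, -0.2, 7.3]
opening: 0.641
```

>>> move_arm:
  increments:
    - {"tx": 0, "ty": 0, "tz": 0.1, "rx": 0, "ry": 0, "rz": 0, "gripper": -1}
    - {"tx": 0, "ty": 0, "tz": 0.05, "rx": 0, "ry": 0, "rz": 0, "gripper": -1}
    - {"tx": 0, "ty": 0, "tz": 0, "rx": 0, "ry": 0, "rz": 0, "gripper": -1}
    - {"tx": 0, "ty": 0, "tz": 0, "rx": 0, "ry": 0, "rz": 0, "gripper": -1}

```text
clock: 14.0
eef_pos: [537.2, -145.3, 159.5]
tcp_rot: [-3.141, 0.001, 2.137]
contact_force: [-3.0, -0.2, 9.0]
opening: 0.638
```

```bash
python3 chk.py w7
```

```text
TCP [ 537.22 -145.29  159.5 ] yaw 122.42 F [-3.  -0.2  9. ] tau [0.07 0.47 0.04] t 14.0
funnel axis (array([ 536.83440789, -144.52029112]), np.float64(0.18603858646797644)) 896
collar (array([ 536.81127194, -144.4319534 ]), np.float64(0.1269470095968266)) 20
```

>>> move_arm:
  increments:
    - {"tx": 0.01, "ty": -0.02, "tz": 0, "rx": 0, "ry": 0, "rz": 2, "gripper": -1}
    - {"tx": 0, "ty": -0.01, "tz": 0, "rx": 0, "ry": 0, "rz": 3, "gripper": -1}
    - {"tx": 0, "ty": -0.01, "tz": 0, "rx": 0, "ry": 0, "rz": 3, "gripper": -1}
    - {"tx": 0, "ty": 0, "tz": 0, "rx": 0, "ry": 0, "rz": 3, "gripper": -1}

```text
clock: 14.45
eef_pos: [537.6, -145.4, 159.8]
tcp_rot: [3.14, 0.002, 1.943]
contact_force: [-0.4, 0.7, 8.7]
opening: 0.638
```

```bash
python3 chk.py w8
```

```text
TCP [ 537.58 -145.41  159.78] yaw 111.31 F [-0.4  0.7  8.7] tau [0.14 0.02 0.05] t 14.45
funnel axis (array([ 537.5115558, -144.5000568]), np.float64(0.1788793732692487)) 887
collar (array([ 536.92908163, -144.4317562 ]), np.float64(0.09618696988268353)) 20
```

Turning freely with low forces. Continuing.

>>> move_arm:
  increments:
    - {"tx": 0, "ty": -0.02, "tz": 0, "rx": 0, "ry": 0, "rz": 3, "gripper": -1}
    - {"tx": 0, "ty": -0.02, "tz": 0, "rx": 0, "ry": 0, "rz": 3, "gripper": -1}
    - {"tx": 0, "ty": -0.01, "tz": 0, "rx": 0, "ry": 0, "rz": 3, "gripper": -1}
    - {"tx": 0, "ty": 0, "tz": 0, "rx": 0, "ry": 0, "rz": 3, "gripper": -1}
    - {"tx": 0, "ty": 0, "tz": 0, "rx": 0, "ry": 0, "rz": 2, "gripper": -1}
    - {"tx": 0, "ty": 0, "tz": 0, "rx": 0, "ry": 0, "rz": 0, "gripper": -1}

```text
clock: 15.1
eef_pos: [537.3, -145.7, 159.9]
tcp_rot: [3.14, 0.001, 1.699]
contact_force: [-0.1, -0.5, 8.2]
opening: 0.637
```

```bash
python3 chk.py w9
```

```text
TCP [ 537.3  -145.69  159.85] yaw 97.35 F [-0.1 -0.5  8.2] tau [ 0.05 -0.01 -0.09] t 15.1
funnel axis (array([ 537.62927908, -144.69386637]), np.float64(0.17402457587227424)) 894
collar (array([ 537.06551929, -144.34512549]), np.float64(0.10851389531532141)) 19
```

>>> move_arm:
  increments:
    - {"tx": 0, "ty": -0.01, "tz": 0.05, "rx": 0, "ry": 0, "rz": 3, "gripper": -1}
    - {"tx": 0, "ty": -0.01, "tz": 0, "rx": 0, "ry": 0, "rz": 3, "gripper": -1}
    - {"tx": 0, "ty": -0.01, "tz": 0, "rx": 0, "ry": 0, "rz": 3, "gripper": -1}
    - {"tx": 0, "ty": 0, "tz": 0, "rx": 0, "ry": 0, "rz": 2, "gripper": -1}
    - {"tx": 0, "ty": 0, "tz": 0, "rx": 0, "ry": 0, "rz": 0, "gripper": -1}

```text
clock: 15.65
eef_pos: [537.1, -145.8, 159.4]
tcp_rot: [3.139, 0.001, 1.507]
contact_force: [-1.0, 0.4, 8.7]
opening: 0.639
```

```bash
python3 chk.py w10
```

```text
TCP [ 537.12 -145.76  159.43] yaw 86.36 F [-1.   0.4  8.7] tau [ 0.02 -0.03 -0.06] t 15.65
funnel axis (array([ 537.75749601, -144.74593835]), np.float64(0.16848408464738518)) 873
collar (array([ 537.20660621, -144.37408116]), np.float64(0.13276716499000923)) 19
```

Now 36° turned. Small steps until the end stop is felt (torque).

>>> move_arm:
  increments:
    - {"tx": 0, "ty": 0, "tz": 0, "rx": 0, "ry": 0, "rz": 1.5, "gripper": -1}
    - {"tx": 0, "ty": 0, "tz": 0, "rx": 0, "ry": 0, "rz": 1.5, "gripper": -1}
    - {"tx": 0, "ty": 0, "tz": 0, "rx": 0, "ry": 0, "rz": 0, "gripper": -1}

```text
clock: 16.0
eef_pos: [537.1, -145.8, 159.4]
tcp_rot: [3.139, 0.001, 1.455]
contact_force: [-0.9, -1.3, 9.0]
opening: 0.639
```

```bash
python3 chk.py w11
```

```text
TCP [ 537.1  -145.79  159.43] yaw 83.37 F [-0.9 -1.3  9. ] tau [ 0.02  0.02 -0.02] t 16.0
funnel axis (array([ 537.80975664, -144.77240856]), np.float64(0.17484145518473357)) 877
collar (array([ 537.28783982, -144.44778324]), np.float64(0.09826091586963996)) 19
```

>>> move_arm:
  increments:
    - {"tx": 0, "ty": 0, "tz": 0, "rx": 0, "ry": 0, "rz": 1, "gripper": -1}
    - {"tx": 0, "ty": 0, "tz": 0, "rx": 0, "ry": 0, "rz": 1, "gripper": -1}
    - {"tx": 0, "ty": 0, "tz": 0, "rx": 0, "ry": 0, "rz": 0, "gripper": -1}

```text
clock: 16.35
eef_pos: [537.1, -145.8, 159.4]
tcp_rot: [3.139, 0.001, 1.421]
contact_force: [0.4, -0.1, 7.7]
opening: 0.638
```

```bash
python3 chk.py w12
```

```text
TCP [ 537.07 -145.78  159.42] yaw 81.4 F [ 0.4 -0.1  7.7] tau [ 0.01 -0.03  0.05] t 16.35
funnel axis (array([ 537.85996462, -144.77246048]), np.float64(0.16982271132536544)) 883
collar (array([ 537.30857361, -144.41151526]), np.float64(0.10863781053902982)) 19
```

>>> move_arm:
  increments:
    - {"tx": 0, "ty": 0, "tz": 0, "rx": 0, "ry": 0, "rz": 0.8, "gripper": -1}
    - {"tx": 0, "ty": 0, "tz": 0, "rx": 0, "ry": 0, "rz": 0.7, "gripper": -1}
    - {"tx": 0, "ty": 0, "tz": 0, "rx": 0, "ry": 0, "rz": 0, "gripper": -1}

```text
clock: 16.7
eef_pos: [537.1, -145.8, 159.4]
tcp_rot: [3.139, 0.001, 1.395]
contact_force: [0.2, -0.4, 8.4]
opening: 0.639
```

```bash
python3 chk.py w13
```

```text
TCP [ 537.06 -145.79  159.43] yaw 79.91 F [ 0.2 -0.4  8.4] tau [-0.03  0.    0.08] t 16.7
funnel axis (array([ 537.88336699, -144.80842219]), np.float64(0.17476913894012974)) 886
collar (array([ 537.33112856, -144.41646895]), np.float64(0.07747607020202116)) 19
```

>>> move_arm:
  increments:
    - {"tx": 0, "ty": 0, "tz": 0, "rx": 0, "ry": 0, "rz": 0.8, "gripper": -1}
    - {"tx": 0, "ty": 0, "tz": 0, "rx": 0, "ry": 0, "rz": 0.7, "gripper": -1}
    - {"tx": 0, "ty": 0, "tz": 0, "rx": 0, "ry": 0, "rz": 0, "gripper": -1}

```text
clock: 17.05
eef_pos: [536.7, -145.9, 159.4]
tcp_rot: [3.14, 0.001, 1.369]
contact_force: [-2.1, -0.8, 9.5]
opening: 0.639
```

```bash
python3 chk.py w14
```

```text
TCP [ 536.67 -145.9   159.37] yaw 78.43 F [-2.1 -0.8  9.5] tau [-0.12  0.28  0.2 ] t 17.05
funnel axis (array([ 537.53858088, -144.91329095]), np.float64(0.1737520794477121)) 882
collar (array([ 537.27147432, -144.43419016]), np.float64(0.07771281446240162)) 19
```

The torque rose to 0.2 N·m with a slight sideways shift at 44° of turn, so that is the end stop. I back off a little and let it rise.

>>> move_arm:
  increments:
    - {"tx": 0, "ty": 0, "tz": 0, "rx": 0, "ry": 0, "rz": -1.5, "gripper": -1}
    - {"tx": 0, "ty": 0, "tz": -0.1, "rx": 0, "ry": 0, "rz": 0, "gripper": -1}
    - {"tx": 0, "ty": 0, "tz": -0.1, "rx": 0, "ry": 0, "rz": 0, "gripper": -1}
    - {"tx": 0, "ty": 0, "tz": -0.1, "rx": 0, "ry": 0, "rz": 0, "gripper": -1}
    - {"tx": 0, "ty": 0, "tz": 0, "rx": 0, "ry": 0, "rz": 0, "gripper": -1}

```text
clock: 17.6
eef_pos: [536.8, -145.9, 162.2]
tcp_rot: [3.14, 0.001, 1.395]
contact_force: [-1.0, -0.5, 5.8]
opening: 0.639
```

```bash
python3 chk.py w15
```

```text
TCP [ 536.82 -145.85  162.24] yaw 79.93 F [-1.  -0.5  5.8] tau [-0.13 -0.03  0.07] t 17.6
funnel axis (array([ 537.64789657, -144.86830195]), np.float64(0.16944186862255162)) 874
collar (array([ 537.34362685, -144.46391897]), np.float64(0.12421282816333147)) 20
```

>>> move_arm:
  increments:
    - {"tx": 0, "ty": 0, "tz": -0.05, "rx": 0, "ry": 0, "rz": 0, "gripper": -1}
    - {"tx": 0, "ty": 0, "tz": -0.05, "rx": 0, "ry": 0, "rz": 0, "gripper": -1}
    - {"tx": 0, "ty": 0, "tz": 0, "rx": 0, "ry": 0, "rz": 0, "gripper": -1}

```text
clock: 17.95
eef_pos: [536.8, -145.8, 163.1]
tcp_rot: [3.14, 0.001, 1.395]
contact_force: [1.0, -1.1, 5.0]
opening: 0.643
```

```bash
python3 chk.py w16
```

```text
TCP [ 536.83 -145.85  163.1 ] yaw 79.93 F [ 1.  -1.1  5. ] tau [-0.18 -0.1  -0.01] t 17.95
funnel axis (array([ 537.63780197, -144.8638481 ]), np.float64(0.17622650696309536)) 880
collar (array([ 537.38676668, -144.45796151]), np.float64(0.1340266738996061)) 20
```

>>> move_arm:
  increments:
    - {"tx": 0, "ty": 0, "tz": -0.05, "rx": 0, "ry": 0, "rz": 0, "gripper": -1}
    - {"tx": 0, "ty": 0, "tz": -0.03, "rx": 0, "ry": 0, "rz": 0, "gripper": -1}
    - {"tx": 0, "ty": 0, "tz": 0, "rx": 0, "ry": 0, "rz": 0, "gripper": -1}

```text
clock: 18.3
eef_pos: [536.7, -145.8, 163.7]
tcp_rot: [3.14, 0.001, 1.395]
contact_force: [0.7, -2.6, 4.9]
opening: 0.636
```

```bash
python3 chk.py w17
```

```text
TCP [ 536.74 -145.81  163.75] yaw 79.93 F [ 0.7 -2.6  4.9] tau [-0.28 -0.33  0.02] t 18.3
funnel axis (array([ 537.58046496, -144.85006874]), np.float64(0.18145358178444093)) 873
collar (array([ 537.34757593, -144.4284221 ]), np.float64(0.12419646247334189)) 20
```

The screen estimate is about 3.7 mm and the moment is building as the lugs meet the roof. Releasing.

>>> move_arm:
  increments:
    - {"tx": 0, "ty": 0, "tz": 0, "rx": 0, "ry": 0, "rz": 0, "gripper": 0.4}
    - {"tx": 0, "ty": 0, "tz": 0, "rx": 0, "ry": 0, "rz": 0, "gripper": 0.6}
    - {"tx": 0, "ty": 0, "tz": 0, "rx": 0, "ry": 0, "rz": 0, "gripper": 0.8}
    - {"tx": 0, "ty": 0, "tz": 0, "rx": 0, "ry": 0, "rz": 0, "gripper": 1}
    - {"tx": 0, "ty": 0, "tz": 0, "rx": 0, "ry": 0, "rz": 0, "gripper": 1}
    - {"tx": 0, "ty": 0, "tz": 0, "rx": 0, "ry": 0, "rz": 0, "gripper": 1}

```text
clock: 18.95
eef_pos: [535.9, -145.5, 163.3]
tcp_rot: [-3.141, 0.001, 1.395]
contact_force: [-0.1, 0.4, 0.2]
opening: 1.0
```

```bash
python3 chk.py w18
```

```text
TCP [ 535.85 -145.47  163.26] yaw 79.92 F [-0.1  0.4  0.2] tau [-0.03 -0.05 -0.01] t 18.95
funnel axis (array([ 537.52298288, -144.86276367]), np.float64(0.17528417030725693)) 888
collar (array([ 537.29832525, -144.4128673 ]), np.float64(0.07413369755197043)) 19
```

>>> move_arm:
  increments:
    - {"tx": 0, "ty": 0, "tz": -1, "rx": 0, "ry": 0, "rz": 0, "gripper": 1}
    - {"tx": 0, "ty": 0, "tz": -2, "rx": 0, "ry": 0, "rz": 0, "gripper": 1}
    - {"tx": 0, "ty": 0, "tz": -3, "rx": 0, "ry": 0, "rz": 0, "gripper": 1}
    - {"tx": 0, "ty": 0, "tz": -3, "rx": 0, "ry": 0, "rz": 0, "gripper": 1}
    - {"tx": 0, "ty": 0, "tz": -3, "rx": 0, "ry": 0, "rz": 0, "gripper": 1}
    - {"tx": -2, "ty": 0, "tz": -1, "rx": 0, "ry": 0, "rz": 0, "gripper": 1}
    - {"tx": -3, "ty": 0, "tz": 0, "rx": 0, "ry": 0, "rz": 0, "gripper": 1}
    - {"tx": -2, "ty": 0, "tz": 0, "rx": 0, "ry": 0, "rz": 0, "gripper": 1}
    - {"tx": 0, "ty": 0, "tz": 0, "rx": 0, "ry": 0, "rz": 0, "gripper": 1}
    - {"tx": 0, "ty": 0, "tz": 0, "rx": 0, "ry": 0, "rz": 0, "gripper": 1}

```text
clock: 20.0
eef_pos: [523.6, -214.4, 293.9]
tcp_rot: [3.141, 0.0, 1.394]
contact_force: [0.7, 0.5, 0.1]
opening: 0.999
```

Run:
```python
from h import *
s=r.sense();print(s['eef_pos'],s['clock'])
im,d=r.grab_frame('wrist');P=world('wrist',d,s).reshape(-1,3)
for c in((537.4,-144.9),(537.3,-264.8)):
    v=np.hypot(P[:,0]-c[0],P[:,1]-c[1]);q=P[(v<34)&(P[:,2]>203)&(P[:,2]<214)]
    if len(q)<30: print(c,len(q),np.nanmax(P[v<40,2]) if (v<40).any() else None);continue
    f=circ(q[:,:2],None,c);k=q[abs(np.hypot(*(q[:,:2]-f[0][:2]).T)-27)<2]
    A=np.c_[k[:,:2]-c,np.ones(len(k))];n=np.linalg.lstsq(A,k[:,2],rcond=None)[0];print(c,len(q),f,'rim z med',np.median(k[:,2]),'tilt',n)
save('h',im,1.5)
for o in ('beaker','flask'):
    pass
im,d=r.grab_frame('top');P=world('top',d)
a=np.load('top.npz')['im'];print('tray diff px',(np.abs(a.astype(int)-im)[170:230,195:290].max(-1)>40).sum())
im,d=r.grab_frame('side');save('i',im,5,(220,100,300,200))
```

```text
[ 523.64541044 -214.36032189  293.87187748] 20.0
(537.4, -144.9) 935 (array([ 537.65009831, -144.75927209,   27.13182936]), np.float64(0.9302382362337613)) rim z med 206.008284455006 tilt [8.20811185e-04 1.32237535e-03 2.05877455e+02]
(537.3, -264.8) 666 (array([ 541.9427967 , -264.16340312,   27.23766786]), np.float64(0.887057027501622)) rim z med 205.90183895780552 tilt [3.05350089e-03 6.99445033e-03 2.05676973e+02]
tray diff px 2142
```

View pics/h.png

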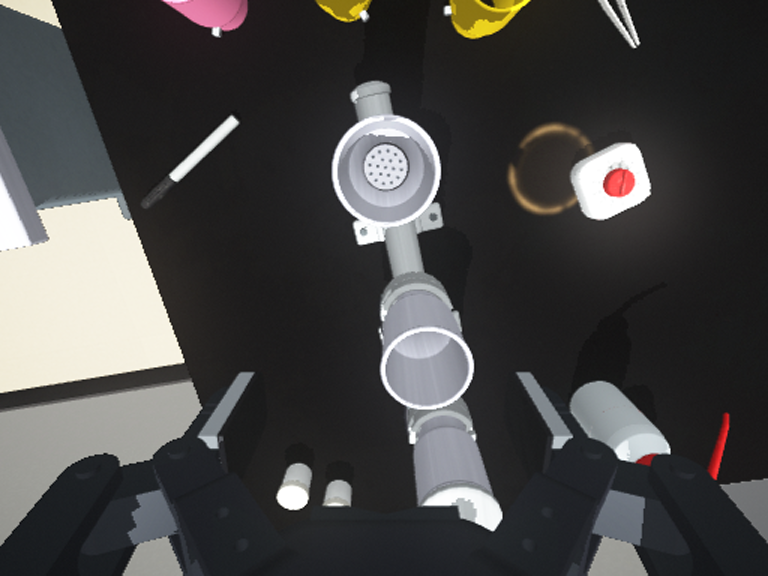

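The rim of the fitted funnel at pic px (386,170) is level and centred. It stands at 206.0 mm against the locked neighbour's 205.9; an unlocked one would stand near 211. I'll check the glassware once, then hand in.

Run:
```python
from h import *
for c in('top','side'):
    r.grab_frame(c)
    for q in('beaker','flask'):
        o=r.cut_out(q,c)[:1]; print(c,q,[x['bbox'] for x in o])
s=r.sense();print(s['clock'],s['contact_force'],s['opening'])
print(r.sign_off())
```

```text
top beaker [[208.6, 191.0, 228.4, 213.5]]
top flask [[243.7, 193.2, 265.3, 214.0]]
side beaker [[245.7, 212.9, 264.4, 239.8]]
side flask [[253.9, 183.5, 272.6, 211.4]]
20.45 [ 1.13418996 -0.55079803  0.40048321] 0.9956925669211703
the job is handed in; nothing more can be done
None
```

The steel funnel is fitted and, by my checks, locked in the free head. I handed the job in at about 20.5 s of the 72 s allowed; hand-in gives no verdict.

- **Finding and fitting:** The wrist camera showed the slot mouths at about 161° and 341° and the funnel's lug at about 200°. I turned the funnel 39° to line them up and lowered it onto the screen. I pressed the screen in by about 8 mm, judging by the force. I then turned it clockwise until torque showed the end stop at about 44°, eased back 1.5° and let it rise before releasing. The arm's force readings peaked at about 10 N.
- **Last checks:** The funnel's rim stands at 206.0 mm, against 205.9 mm for the locked funnel beside it; unlocked it would stand near 211 mm. It is level to about 0.002 rad and within about 1 mm of the head's axis. The robot is clear of everything.
- **Glassware:** The beaker and flask were found where they started, to within 1–2 pixels in nearly every measurement. The exception is the side view of the beaker, where its right edge differed by about 4 pixels.
- **What disagreed:**
  - A raw pixel comparison of the tray in the top view showed about 2,100 changed pixels. I put this down to the arm and its shadow having moved.
  - Just before release, the force had not yet fallen to zero, only the sideways moment had risen. Evidence for the locking is therefore the rim height and the screen travel worked out from the force.

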